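# Sanding block halfway between two bowls

## Task

I am about to sand the two carved wooden bowls. Pick up the sanding block and set it down on the bench halfway between them and in line with both, lying flat with its abrasive face down as it lies now, its long sides running from one bowl to the other. Leave the bowls standing where they are.

Things in the scene. Friction and masses are not known exactly. Their poses are not given: they have to be found in the camera images.
- sanding_block_centre (a point): sanding block: plain tan rectangular wood-and-cork block with a thin dark abrasive sheet on its underside, 56 mm (its x) by 100 mm (its y, the long side) by 28 mm high (its z, up), 0.12 kg, lying flat and loose on the bench. The point is its centre, 14 mm above its underside. Other small things (a black pocket tape measure, a blue oval tin) lie about the bench; they are not wanted.
- left_bowl: carved pale wooden bowl, round, about 98 mm across the rim and 68 mm high, standing upright and loose on the bench, the farther to the robot's left (+y) of the two. Origin: centre of its underside, on its axis. The point halfway between the two bowls lies halfway between their two origins; there is about 180 mm of free bench between their rims.
- right_bowl: carved pale wooden bowl, round, about 94 mm across the rim and 64 mm high, standing upright and loose on the bench, the one to the robot's right (-y); its origin is 280 mm from the left bowl's. Origin: centre of its underside, on its axis. Its own turn about the vertical means nothing.
Things that resemble listed ones, but are neither listed nor needed, are in the scene too. What is shaped like the part that bears sanding_block_centre but green is not meant.

How it is judged:
By the outcome, as a careful person would: the job done as asked, in the order asked, and still so for the second after the job is handed in, with the robot touching nothing.
It also fails if it takes over 32 s, if anything falls off the work surface, if the arm or the gripper's body presses on something with over 40 N, if the wrist force passes 120 N, or if a joint passes its speed limit or range.

## Robot

A 6-joint arm with a two-finger parallel gripper is mounted at the origin on a cart in front of the work surface, level with it; the furniture and walls round the work are solid. World frame = base frame: x ahead of the robot, y to its left, z up, the work surface at z = 0. Lengths are in mm, angles in rad, forces in N, time in s.
With the tool pointing down it reaches from about 300 to 825 mm from the base axis. Payload 5.4 kg.
Tool frame: the origin (TCP) lies midway between the tips of the shut fingers; the grasp point (between the pads) lies 19 mm behind it; z points along the fingers, y is the direction in which the jaws open and shut (so a half turn about z gives the same grasp; the last joint's range is limited). The gripper opens to 92 mm and grips with 3 to 60 N. Pads are 20 mm wide; open, the fingers measure 128 mm over their backs; the gripper's body (75 mm by 189 mm) begins 69 mm behind the grasp point.
Start: joints at [1.017, 0.158, 1.597, -0, 1.386, -0.21], TCP at [193.823, 541.331, 214.601] pointing down, gripper open.
Joint ranges: [-2.91, 2.91], [-0.94, 2.29], [0.18, 2.7], [-1.29, 4.43], [0.17, 2.64], [-3, 3]. Speed limits (rad/s): [2.57, 2.57, 3.14, 3.14, 3.14, 3.14].

## Interface

Orientations are given as [roll, pitch, yaw] about the fixed x, y, z axes, in that order (R = Rz(yaw) Ry(pitch) Rx(roll)).
In Python, from plant import state, eyes, job gives the robot as it stands.
- The arm moves only by the shell command python3 -m jog 'ROWS' [FORCE]. ROWS is JSON, a list that holds one entry, the list of rows, each a list of 7 numbers: the shift along the tool's x, y, z in cm, then the turn, a rotation vector about the tool's x, y, z in rad, then the closure, from 0 (fully open) to 1 (shut). A call has 1 to 8 rows; each row is the pose to reach, as a shift and turn from the pose commanded when the call began, along the tool's axes at that moment; what a row does not reach only later rows make up. A row lasts 1/10 s, in which the tool goes at most 50 mm and 8.59 degrees, less where a joint would pass 70% of its speed; a pose out of reach is approached as far as the arm can. A call with a gripper value outside its range is refused whole. The fingers move at their own pace and stop on an object; FORCE is the grip in N (left out, the last holds). Time passes only in rows, so rows that repeat a pose let the fingers close. It gives the time, the measured TCP pose, the force and the opening at its end, in the units of the state.
- state(): the state, without advancing time (a new reading comes with each control period).
- eyes.get_image(name): name is "side" or "top"; returns the picture (420x560x3 uint8, red, green, blue); there is no depth.
- eyes.camera_model(name): a dict with "fx", "fy", "cx", "cy" (pixels), "R" (3x3) and "t" (3): a world point X has camera coordinates R X + t. Camera axes: x right, y down, z forward; pixel columns grow to the right and rows downward; lengths in mm; the calibration is good to about 2 mm. A picture is of the moment at which its call begins. camera_model takes no time and is no camera call.
- job.sign_off(): hands the job in, once; it reports no verdict.
Trained networks look in the newest picture that a camera, given by its name, has taken for a name from the list of things; names that differ only in an ending like _2 or _b are one class to them, and where a whole thing is asked for, a point or a joint stands for the part that bears it (a point fixed in the world has none). Each returns a list of dicts, best first, with "confidence" (0 to 1); they miss things now and then, are a little off and sometimes report something else, mostly with a low value. They report only what shows in the picture. A call takes as long as a camera call. They do not tell look-alikes from the thing itself.
- eyes.recognise(camera, query): "rect" ([left, top, width, height] in pixels, round what is visible of it).
- eyes.place_of(camera, query): "at" ([column, row] in pixels: a listed point, or the origin of a listed thing).
The state is a dict: "time": time; "q": joint angles; "dq": joint speeds; "joint_torque": joint torques, N m; "tcp_pos": TCP position; "ee_rot": TCP orientation; "force": force on the tool from outside, world axes, zero at the start; "moment": the same for the moment, N m; "gripper_width": opening from 0.0 (shut) to 1.0 (fully open).
Only numpy, scipy, OpenCV 4.12 (cv2) and the standard library are available. Lean on these libraries where they do the work, as an engineer would, in place of code of your own. Each camera call takes 0.05 s, during which the arm holds its last target. There are 200 camera calls.

## Working session

There is one attempt and no reset: what is moved stays moved. The work goes in short steps, Python scripts to look and compute and a shell command to move; the robot and the scene stay as the last step left them, time stands still between calls to the robot, and variables do not carry over. Pictures are saved under pics/ and viewed, about 8 in all and at most 12, crops included, and the job is handed in when it is done.

```bash
mkdir -p pics; ls; cat > h.py <<'E'
import numpy as np, cv2
from plant import state, eyes, job
def pix(cam,X):
    m=eyes.camera_model(cam); c=np.array(m["R"])@np.array(X,float)+np.array(m["t"])
    return [m["fx"]*c[0]/c[2]+m["cx"], m["fy"]*c[1]/c[2]+m["cy"]]
def world(cam,uv,z):
    m=eyes.camera_model(cam); R=np.array(m["R"]); t=np.array(m["t"])
    d=R.T@np.array([(uv[0]-m["cx"])/m["fx"],(uv[1]-m["cy"])/m["fy"],1]); o=-R.T@t
    return (o+d*(z-o[2])/d[2]).round(1)
def save(cam,name,crop=None,s=1):
    im=eyes.get_image(cam)
    if crop: x,y,w,h=crop; im=im[y:y+h,x:x+w]
    im=cv2.resize(im,None,fx=s,fy=s,interpolation=cv2.INTER_CUBIC)
    cv2.imwrite("pics/"+name,im[:,:,::-1])
E
python3 - <<'E'
from h import *
a=eyes.get_image("top");b=eyes.get_image("side")
cv2.imwrite("pics/a.png",a[:,:,::-1]);cv2.imwrite("pics/b.png",b[:,:,::-1])
for c in("top","side"):
  for q,z in(("sanding_block_centre",14),("left_bowl",0),("right_bowl",0)):
    for d in eyes.place_of(c,q): print(c,q,round(d["confidence"],2),np.round(d["at"],1),world(c,d["at"],z))
    for d in eyes.recognise(c,q): print("   rect",round(d["confidence"],2),np.round(d["rect"],1))
s=state();print(s["time"],s["tcp_pos"],s["ee_rot"],s["gripper_width"])
E
```

```text
pics
top sanding_block_centre 0.86 [342.3 289.8] [ 363.6 -158.    14. ]
top sanding_block_centre 0.61 [311.3 154.6] [751.9 -83.6  14. ]
top sanding_block_centre 0.56 [382.8 241.4] [ 496.6 -278.1   14. ]
   rect 0.89 [321.3 275.3  40.5  30. ]
   rect 0.86 [363.2 232.2  37.3  26.3]
top left_bowl 0.89 [224.4 222.8] [562.3 171.7   0. ]
   rect 0.56 [208.6 203.4  35.8  33.5]
top right_bowl 0.6 [326.2 232.5] [ 526.8 -120.1    0. ]
   rect 0.85 [313.1 214.7  31.8  36.2]
side sanding_block_centre 0.76 [253.8 292.3] [ 479.9 -281.3   14. ]
side sanding_block_centre 0.73 [209.5 252.2] [ 358.5 -137.8   14. ]
   rect 0.89 [193.5 238.1  32.3  36.4]
   rect 0.88 [243.2 272.6  31.7  39.3]
   rect 0.59 [334.2 226.8  35.4  26.8]
side left_bowl 0.67 [284.7 192.6] [571.7 169.4   0. ]
   rect 0.86 [271.3 168.4  26.5  31. ]
side right_bowl 0.84 [274.1 251. ] [ 531.6 -118.5    0. ]
   rect 0.66 [258.7 222.5  28.5  34.7]
0.7 [193.84015834 541.35386518 214.6338834 ] [ 3.14151461e+00 -1.15880012e-05  2.79773728e+00] 1.001667658226268
```

View pics/a.png

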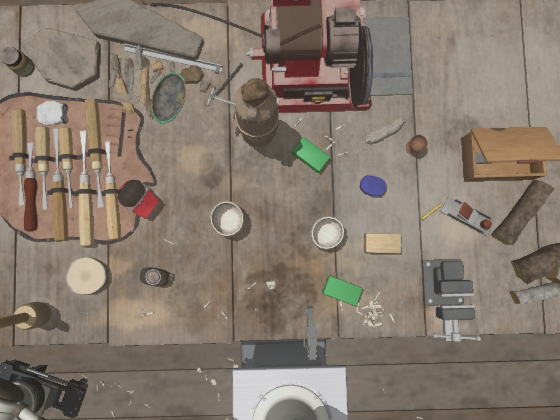

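View pics/b.png

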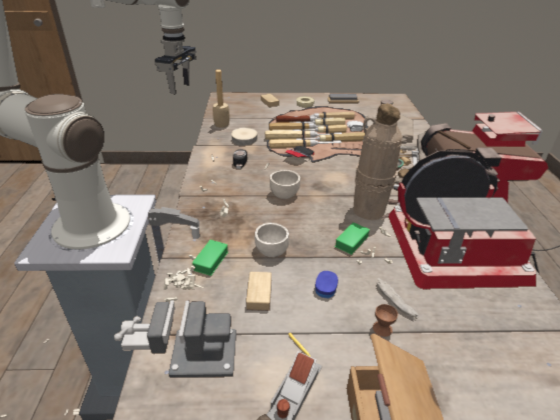

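The top picture shows three block-shaped things: green at (342,290), green at (311,155) and tan at (383,243). Only the tan one fits, since the green ones are excluded by the task. The bowls are at (227,219) and (328,234). I'll confirm in a crop and measure.

```bash
python3 - <<'E'
from h import *
im=cv2.imread("pics/a.png"); m=eyes.camera_model("top"); print("camC",-np.array(m["R"]).T@np.array(m["t"]),m["fx"])
# tan block top face
x,y,w,h=355,222,55,42
c=im[y:y+h,x:x+w]; hsv=cv2.cvtColor(c,cv2.COLOR_BGR2HSV)
print("block hsv",hsv[21,28],"bench",hsv[3,3])
mk=((hsv[...,2]>165)&(hsv[...,1]>60)).astype(np.uint8)
n,l,st,ce=cv2.connectedComponentsWithStats(mk); k=1+st[1:,4].argmax()
ct=max(cv2.findContours((l==k).astype(np.uint8),0,1)[0],key=cv2.contourArea)
r=cv2.minAreaRect(ct); bx=cv2.boxPoints(r)+[x,y]
W=np.array([world("top",p,28)for p in bx]);print(st[k],r,"\n",W,W.mean(0))
ys,xs=np.nonzero(l==k)
P=np.array([world("top",(a+x,b+y),28)[:2]for a,b in zip(xs,ys)]);print("mean",P.mean(0));e,v=np.linalg.eigh(np.cov(P.T));print(v[:,1],np.sqrt(12*e))
out=im.copy();cv2.imwrite("pics/c.png",cv2.resize(out[190:275,195:415],None,fx=3.6,fy=3.6,interpolation=cv2.INTER_CUBIC))
ims=cv2.imread("pics/b.png");cv2.imwrite("pics/d.png",cv2.resize(ims[160:320,225:345],None,fx=3.6,fy=3.6,interpolation=cv2.INTER_CUBIC))
E
```

```text
camC [ 453.35870758   38.57952722 1406.13186275] 490.01847771469977
block hsv [ 19  69 201] bench [ 16  30 164]
[ 11  11  35  20 661] ((28.0, 20.5), (19.0, 34.0), 90.0) 
 [[ 521.  -228.8   28. ]
 [ 518.5 -324.3   28. ]
 [ 465.3 -321.7   28. ]
 [ 467.7 -226.5   28. ]] [ 493.125 -275.325   28.   ]
mean [ 492.19773071 -275.36096823]
[0.05576094 0.99844415] [53.03520841 97.95807697]
```

View pics/c.png

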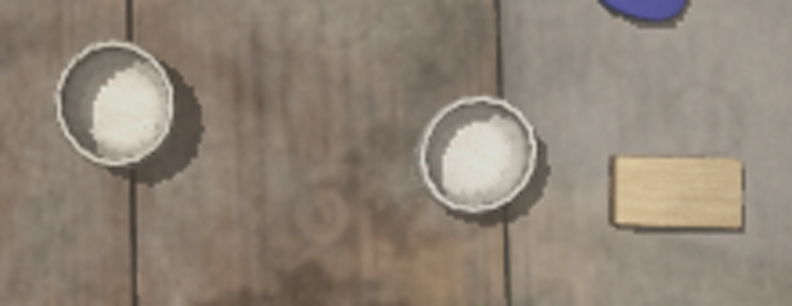

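View pics/d.png

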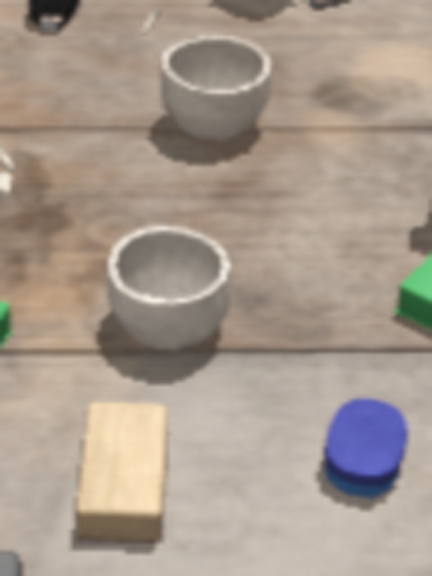

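The crops confirm the tan wood block beside the right bowl, with a dark thin base. The rim centres in the top picture are about (226.6,218.4) and (327.4,232.5).

```bash
python3 - <<'E'
from h import *
from scipy.spatial.transform import Rotation as Ro
L=world("top",(226.6,218.4),67);R=world("top",(327.4,232.5),63);print(L,R,np.linalg.norm((L-R)[:2]))
for c,(u,v),z in (((0),(216/3.6+224.6,73/3.6+159.6),67),(0,(168.5/3.6+224.6,265/3.6+159.6),63)): print("side",world("side",(u,v),z))
# side block top-face corners
q=[(90,402),(167,404),(162,514),(78,512)]
W=np.array([world("side",(u/3.6+224.6,v/3.6+159.6),28) for u,v in q]);print(W,W.mean(0))
s=state();r=Ro.from_euler("xyz",s["ee_rot"]).as_matrix();print(r.round(3),s["tcp_pos"])
E
```

```text
[569.  159.1  67. ] [ 523.4 -116.3   63. ] 279.14963729154294
side [568.5 141.4  67. ]
side [ 523.7 -118.4   63. ]
[[ 468.5 -224.4   28. ]
 [ 521.6 -226.8   28. ]
 [ 517.4 -325.1   28. ]
 [ 463.9 -322.9   28. ]] [ 492.85 -274.8    28.  ]
[[-0.941  0.337  0.   ]
 [ 0.337  0.941  0.   ]
 [ 0.     0.    -1.   ]] [193.84015834 541.35386518 214.6338834 ]
```

```bash
cat >> h.py <<'E'
from scipy.spatial.transform import Rotation as Ro
def go(p,yang):
    "p: target TCP; yang: wanted world angle (deg) of tool y, tool down"
    s=state(); r=Ro.from_euler("xyz",s["ee_rot"]); a=np.radians(yang)
    y=np.array([np.cos(a),np.sin(a),0]); z=np.array([0,0,-1.]); x=np.cross(y,z)
    T=Ro.from_matrix(np.array([x,y,z]).T)
    print("t",round(s["time"],2),"p",np.round(s["tcp_pos"],1),"w",round(s["gripper_width"],3),"F",np.round(s["force"],1),"row",(r.inv().apply(np.array(p)-s["tcp_pos"])/10).round(2),(r.inv()*T).as_rotvec().round(3))
E
R='[-55.66,-66.74,0,0,0,1.272,0]'
python3 -m jog '[[[-55.7,-66.7,2,0,0,1.272,0],[-55.7,-66.7,2,0,0,1.272,0],[-55.7,-66.7,2,0,0,1.272,0],[-55.7,-66.7,2,0,0,1.272,0],[-55.7,-66.7,2,0,0,1.272,0],[-55.7,-66.7,2,0,0,1.272,0],[-55.7,-66.7,2,0,0,1.272,0],[-55.7,-66.7,2,0,0,1.272,0]]]' 30
python3 -c "
from h import *
go((493,-275,150),-2.6)"
```

```text
time: 1.5
tcp_pos: [332.0, 164.2, 205.7]
ee_rot: [3.14, -0.0, 1.592]
force: [0.5, 0.6, -0.8]
gripper_width: 1.003
t 1.5 p [332.  164.2 205.7] w 1.003 F [ 0.5  0.6 -0.8] row [-44.26  15.14   5.58] [ 0.002 -0.     0.067]
```

```bash
python3 -m jog '[[[-44,15,5.5,0,0,0.067,0],[-44,15,5.5,0,0,0.067,0],[-44,15,5.5,0,0,0.067,0],[-44,15,5.5,0,0,0.067,0],[-44,15,5.5,0,0,0.067,0],[-44,15,5.5,0,0,0.067,0],[-44,15,5.5,0,0,0.067,0],[-44,15,5.5,0,0,0.067,0]]]'
python3 -c "
from h import *
go((493,-275,60),-2.6)"
```

```text
time: 2.3
tcp_pos: [470.4, -208.7, 158.3]
ee_rot: [3.141, 0.0, 1.53]
force: [0.1, -0.8, 0.5]
gripper_width: 0.999
t 2.3 p [ 470.4 -208.7  158.3] w 0.999 F [ 0.1 -0.8  0.5] row [-6.53  2.52  9.83] [0.001 0.    0.005]
```

```bash
python3 -m jog '[[[-5,2,2,0,0,0,0],[-6,2.4,6,0,0,0,0],[-6,2.4,8.8,0,0,0,0],[-6,2.4,8.8,0,0,0,0],[-6,2.4,8.8,0,0,0,0]]]'
python3 - <<'E'
from h import *
go((493,-275,5),-2.6)
save("side","e.png",(200,140,200,200),3)
E
```

```text
time: 2.8
tcp_pos: [491.5, -267.1, 70.8]
ee_rot: [-3.141, -0.0, 1.531]
force: [-0.3, -0.7, -0.1]
gripper_width: 1.0
t 2.8 p [ 491.5 -267.1   70.8] w 1.0 F [-0.3 -0.7 -0.1] row [-0.78  0.18  6.58] [-0.    -0.     0.006]
```

View pics/e.png

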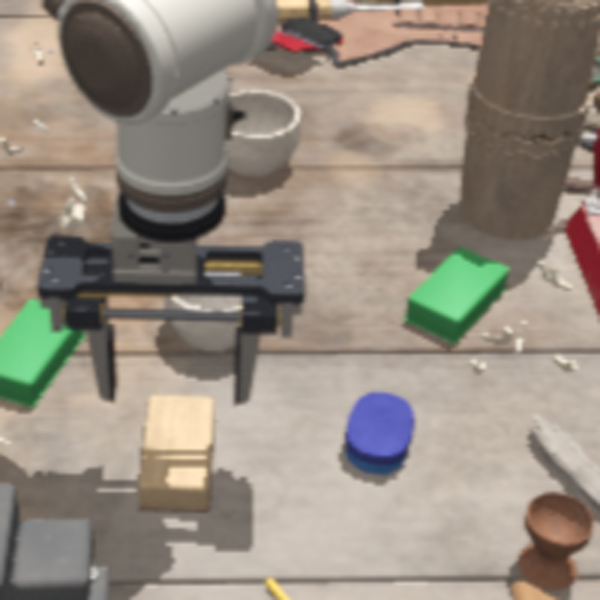

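The view shows the fingers at (105,380) and (245,380), straddling the block at (178,450). The way down is clear.

```bash
python3 -m jog '[[[-0.8,0.2,2.5,0,0,0.006,0],[-0.8,0.2,4.5,0,0,0.006,0],[-0.8,0.2,6,0,0,0.006,0],[-0.8,0.2,6.4,0,0,0.006,0],[-0.8,0.2,6.4,0,0,0.006,0],[-0.8,0.2,6.4,0,0,0.006,0]]]'
python3 -c "
from h import *
go((493,-275,5),-2.6)"
```

```text
time: 3.45
tcp_pos: [494.1, -275.9, 7.8]
ee_rot: [3.14, 0.001, 1.525]
force: [-0.5, -0.4, -0.4]
gripper_width: 0.996
t 3.45 p [ 494.1 -275.9    7.8] w 0.996 F [-0.5 -0.4 -0.4] row [ 0.09 -0.12  0.28] [ 0.002  0.001 -0.   ]
```

```bash
python3 -m jog '[[[0,-0.1,0.2,0,0,0,0.4],[0,-0.1,0.2,0,0,0,0.6],[0,-0.1,0.2,0,0,0,0.8],[0,-0.1,0.2,0,0,0,0.8],[0,-0.1,0.2,0,0,0,0.8],[0,-0.1,0.2,0,0,0,0.8],[0,-0.1,0.2,0,0,0,0.8],[0,-0.1,0.2,0,0,0,0.8]]]' 25
python3 -c "
from h import *
go((493,-275,5),-2.6)"
```

```text
time: 4.25
tcp_pos: [492.3, -275.4, 4.5]
ee_rot: [3.141, 0.0, 1.525]
force: [0.3, 0.6, 0.4]
gripper_width: 0.601
t 4.25 p [ 492.3 -275.4    4.5] w 0.601 F [0.3 0.6 0.4] row [ 0.05  0.06 -0.05] [ 0.     0.    -0.001]
```

```bash
python3 -m jog '[[[0,0,-2,0,0,0,0.8],[0,0,-5,0,0,0,0.8],[0,0,-9,0,0,0,0.8],[0,0,-13,0,0,0,0.8],[0,0,-13,0,0,0,0.8],[0,0,-13,0,0,0,0.8]]]'
python3 - <<'E'
from h import *
go((546.2,21.4,135),-9.4)
# reproject rims for side check
im=eyes.get_image("side").copy()
for C,r,h in(((569,159),49,68),((523.5,-116.6),47,64)):
  for a in np.linspace(0,6.28,60): cv2.circle(im,tuple(int(round(v)) for v in pix("side",(C[0]+r*np.cos(a),C[1]+r*np.sin(a),h))),0,(255,0,0),-1)
cv2.imwrite("pics/f.png",cv2.resize(im[120:320,200:400],None,fx=3,fy=3)[:,:,::-1])
E
```

```text
time: 4.85
tcp_pos: [492.4, -275.5, 134.7]
ee_rot: [3.141, 0.001, 1.525]
force: [0.0, -0.9, -1.8]
gripper_width: 0.599
t 4.85 p [ 492.4 -275.5  134.7] w 0.599 F [ 0.  -0.9 -1.8] row [29.91  4.01 -0.04] [0.001 0.001 0.118]
```

View pics/f.png

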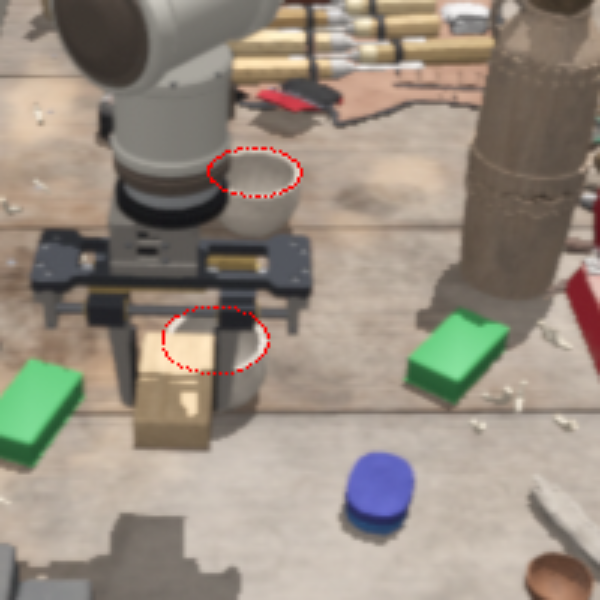

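The block is held clear of the bench, at (175,390). The reprojected rim circles lie on both bowls, at (255,172) and (215,340), so the bowl positions hold in both views. I'll carry it over.

```bash
python3 -m jog '[[[4,0.5,-1,0,0,0.02,0.8],[8,1,-2,0,0,0.04,0.8],[12,1.6,-2,0,0,0.05,0.8],[16,2.2,-2,0,0,0.07,0.8],[20,2.7,-2,0,0,0.08,0.8],[24,3.2,-2,0,0,0.1,0.8],[28,3.8,-2,0,0,0.118,0.8],[29.9,4,-2,0,0,0.118,0.8]]]'
python3 -m jog '[[[0,0,0,0,0,0,0.8],[0,0,0,0,0,0,0.8],[0,0,0,0,0,0,0.8]]]'
python3 -c "
from h import *
go((546.2,21.4,20),-9.4)"
```

```text
time: 5.7
tcp_pos: [544.2, 24.8, 151.5]
ee_rot: [-3.136, -0.001, 1.409]
force: [-0.7, -1.3, -1.8]
gripper_width: 0.605
time: 6.0
tcp_pos: [545.2, 20.5, 153.2]
ee_rot: [-3.139, 0.0, 1.406]
force: [0.1, 1.1, -0.7]
gripper_width: 0.604
t 6.0 p [545.2  20.5 153.2] w 0.604 F [ 0.1  1.1 -0.7] row [ 0.11  0.11 13.32] [-0.002  0.    -0.001]
```

```bash
python3 -m jog '[[[0.1,0.1,3,0,0,0,0.8],[0.1,0.1,7,0,0,0,0.8],[0.1,0.1,10,0,0,0,0.8],[0.1,0.1,12.5,0,0,0,0.8],[0.1,0.1,13.3,0,0,0,0.8],[0.1,0.1,13.3,0,0,0,0.8],[0.1,0.1,13.3,0,0,0,0.8]]]'
python3 - <<'E'
from h import *
go((546.2,21.4,5.5),-9.4)
im=eyes.get_image("side").copy()
# predicted block outline (top face) at current height
a=np.radians(-9.4); C=np.array([546.2,21.4]); u=np.array([np.cos(a),np.sin(a)]); v=np.array([-u[1],u[0]])
z=28+state()["tcp_pos"][2]-4.5
pts=[pix("side",(*(C+28*i*u+50*j*v),z)) for i,j in((1,1),(1,-1),(-1,-1),(-1,1))]
big=cv2.resize(im[120:320,200:400],None,fx=3,fy=3)
cv2.polylines(big,[np.int32((np.array(pts)+.5-[200,120])*3)],True,(255,0,0),1)
cv2.imwrite("pics/g.png",big[:,:,::-1])
E
```

```text
time: 6.7
tcp_pos: [548.2, 21.6, 22.7]
ee_rot: [3.14, 0.0, 1.406]
force: [0.6, -0.3, -0.7]
gripper_width: 0.601
t 6.7 p [548.2  21.6  22.7] w 0.601 F [ 0.6 -0.3 -0.7] row [-0.05 -0.19  1.72] [ 0.002  0.    -0.001]
```

View pics/g.png

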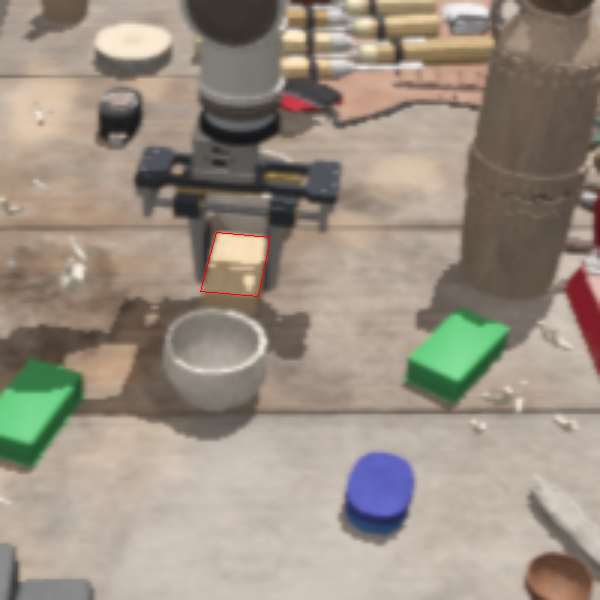

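The block's top face fills the predicted outline at (236,265), in line between the bowls. I'll lower it.

```bash
python3 -m jog '[[[-0.05,-0.2,0.6,0,0,0,0.8],[-0.05,-0.2,1.1,0,0,0,0.8],[-0.05,-0.2,1.5,0,0,0,0.8],[-0.05,-0.2,1.7,0,0,0,0.8],[-0.05,-0.2,1.7,0,0,0,0.8],[-0.05,-0.2,1.7,0,0,0,0.8],[-0.05,-0.2,1.7,0,0,0,0.8]]]'
python3 -c "
from h import *
go((546.2,21.4,4.5),-9.4)"
```

```text
time: 7.45
tcp_pos: [545.1, 22.2, 4.5]
ee_rot: [-3.142, -0.0, 1.407]
force: [-2.0, 0.0, 2.0]
gripper_width: 0.604
t 7.45 p [545.1  22.2   4.5] w 0.604 F [-2.  0.  2.] row [-0.06  0.12  0.  ] [-0. -0.  0.]
```

Contact with the bench. Release and retreat.

```bash
python3 -m jog '[[[0,0,0,0,0,0,0.3],[0,0,0,0,0,0,0.1],[0,0,0,0,0,0,0.1],[0,0,0,0,0,0,0.1],[0,0,0,0,0,0,0.1]]]'
python3 -m jog '[[[0,0,-2,0,0,0,0.1],[0,0,-5,0,0,0,0.1],[0,0,-10,0,0,0,0.1],[0,0,-15,0,0,0,0.1],[-5,-5,-18,0,0,0,0.1],[-5,-10,-18,0,0,0,0.1],[-5,-15,-18,0,0,0,0.1],[-5,-20,-18,0,0,0,0.1]]]'
python3 -m jog '[[[-5,0,0,0,0,0,0.1],[-10,0,0,0,0,0,0.1],[-15,0,0,0,0,0,0.1],[-20,0,0,0,0,0,0.1],[-25,0,0,0,0,0,0.1],[-25,0,0,0,0,0,0.1]]]'
python3 - <<'E'
from h import *
im=eyes.get_image("top").copy();st=eyes.get_image("side")
a=np.radians(-9.4); C=np.array([546.2,21.4]); u=np.array([np.cos(a),np.sin(a)]); v=np.array([-u[1],u[0]])
x,y,w,h=245,200,70,55
c=im[y:y+h,x:x+w];hsv=cv2.cvtColor(c,cv2.COLOR_RGB2HSV)
mk=((hsv[...,2]>165)&(hsv[...,1]>60)).astype(np.uint8)
n,l,s,ce=cv2.connectedComponentsWithStats(mk);k=1+s[1:,4].argmax();ys,xs=np.nonzero(l==k)
P=np.array([world("top",(i+x,j+y),28)[:2] for i,j in zip(xs,ys)]);e,V=np.linalg.eigh(np.cov(P.T))
print("block",s[k],P.mean(0),V[:,1],np.degrees(np.arctan(V[0,1]/V[1,1])),np.sqrt(12*e))
big=cv2.resize(im[170:310,190:390],None,fx=4,fy=4,interpolation=cv2.INTER_CUBIC)
for (cc,r,z) in(((569,159),49,68),((523.5,-116.6),47,64)):
  for t in np.linspace(0,6.28,40):
    p=(np.array(pix("top",(cc[0]+r*np.cos(t),cc[1]+r*np.sin(t),z)))+.5-[190,170])*4; cv2.circle(big,tuple(np.int32(p)),1,(255,0,0),-1)
pts=[pix("top",(*(C+28*i*u+50*j*v),28)) for i,j in((1,1),(1,-1),(-1,-1),(-1,1))]
cv2.polylines(big,[np.int32((np.array(pts)+.5-[190,170])*4)],True,(255,0,0),1)
cv2.imwrite("pics/h.png",big[:,:,::-1])
cv2.imwrite("pics/i.png",cv2.resize(st[140:300,220:380],None,fx=3.5,fy=3.5)[:,:,::-1])
go(C.tolist()+[5],-9.4)
E
```

```text
time: 7.95
tcp_pos: [545.1, 22.1, 4.4]
ee_rot: [3.142, -0.0, 1.407]
force: [1.0, 0.4, 0.1]
gripper_width: 0.902
time: 8.75
tcp_pos: [357.7, 2.4, 184.4]
ee_rot: [3.141, 0.0, 1.406]
force: [0.2, -0.0, 1.0]
gripper_width: 0.897
time: 9.35
tcp_pos: [317.0, -248.8, 184.6]
ee_rot: [3.141, 0.002, 1.4]
force: [-0.1, 0.8, 0.2]
gripper_width: 0.901
block [ 14  16  36  23 643] [544.22954899  22.46749611] [0.16627179 0.98607996] 9.57112340523126 [52.65185912 97.00887443]
t 9.45 p [ 317.9 -244.4  184. ] w 0.898 F [ 0.  -0.6  0.3] row [29.98 18.12 17.92] [-0.    -0.001 -0.003]
```

View pics/h.png

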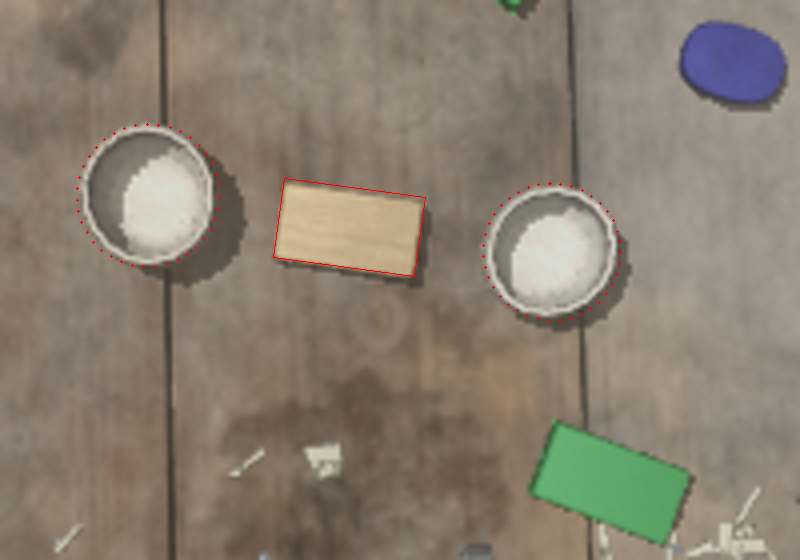

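View pics/i.png

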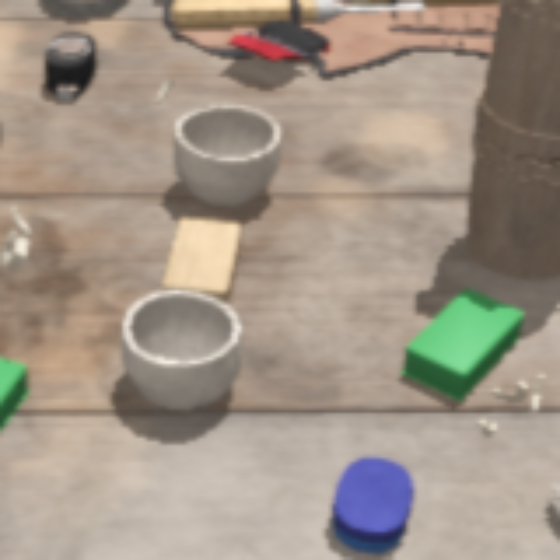

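In the top crop the block is at (350,228), with its long sides along the line between the bowls at (147,195) and (552,250). The bowls haven't moved, and the side view shows the block flat. I'll hand in.

```bash
python3 -c "
from h import *
print(job.sign_off())"
```

```text
the job is handed in; nothing more can be done
None
```

I picked up the tan sanding block, set it down flat and abrasive side down halfway between the two bowls, and handed the job in. It took about 9.5 s of the 32 s allowed.

- **Position:** The last top picture puts the block's centre at about (544, 22) mm. The midpoint I worked out between the bowls is (546, 21) mm, so it is about 2 mm off, which is within the camera calibration.
- **Direction:** The block's long sides point at 9.6°, against 9.4° for the line from bowl to bowl.
- **Bowls:** Both bowls show where they stood before, and the gripper is open and well clear. My measured distance between them was 279 mm, against the 280 mm you gave.
- **Forces:** The forces I read stayed within about 2 N on each axis.
- **Disagreement:** The networks' positions for the bowls' undersides differed from mine by up to about 13 mm. I used the rim centres from the top picture, which matched the known spacing, and circles drawn from them lined up with the rims in the side view. A rough reading of the left bowl from the side picture alone was 18 mm off, and I discarded it.

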